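Set the scanner test target to the red stop

ROBOT

A 6-joint arm with a two-finger parallel gripper is mounted at the origin on the work surface. World frame = base frame: x ahead of the robot, y to its left, z up, the work surface at z = 0. Lengths are in m, angles in rad, forces in N, time in s.
With the tool pointing down it reaches from about 0.375 to 0.975 m from the base axis. Payload 3.8 kg.
Tool frame: the origin (TCP) lies at the very end of the fingers, on their centre line; the grasp point (between the pads) lies 19 mm behind it (r.tcp_to_grasp is the distance from the TCP to the grasp point, in m); z points along the fingers, x is the direction in which the jaws open and shut, and the axes are right-handed (so a half turn about z gives the same grasp; the last joint's range is limited). The gripper opens to 85 mm and grips with 20 to 120 N. Pads are 22 mm wide; open, the fingers measure 114 mm over their backs; the gripper's body (76 mm by 85 mm) begins 54 mm behind the grasp point. The pads swing forward as they close: fully open they stand 13 mm farther back than shut.
Start: joints at [1.108, 0.264, 1.604, -0, 1.274, -0.037], TCP at [0.279, 0.615, 0.231] pointing down, gripper open.
Joint ranges: [-2.63, 2.63], [-0.94, 2.18], [0.31, 2.57], [-1.31, 4.45], [0, 2.66], [-2.55, 2.55]. Speed limits (rad/s): [2.57, 2.57, 3.14, 3.14, 3.14, 3.14].

INTERFACE

Orientations are given as a rotation vector (axis times angle).
In Python, from plant import readout, eyes, r gives the robot as it stands. The module is installed in compiled form; this text tells all that it offers.
- The arm moves only by the shell command python3 -m creep 'ROWS' [FORCE]. ROWS is JSON, a list of rows, each an object of numbers: "tx", "ty", "tz": the shift along the world's x, y, z in m; "rx", "ry", "rz": the turn, a rotation vector about the world's x, y, z in degrees; "gripper": the closure, from 0 (fully open) to 1 (shut). In form: [{"tx": .., "ty": .., "tz": .., "rx": .., "ry": .., "rz": .., "gripper": ..}, ...]. A call has 1 to 12 rows; each row is the pose to reach, as a shift and turn from the pose commanded when the call began; what a row does not reach only later rows make up. A row lasts 1/12 s, in which the tool goes at most 41.7 mm and 7.16 degrees, less where a joint would pass 70% of its speed; a pose out of reach is approached as far as the arm can. A call with a gripper value outside its range is refused whole. The fingers move at their own pace and stop on an object; FORCE is the grip in N (left out, the last holds). Time passes only in rows, so rows that repeat a pose let the fingers close. It gives the time, the measured TCP pose, the force and the opening at its end, in the units of the state.
- readout.state(): the state, without advancing time (a new reading comes with each control period).
- eyes.get_image(name): name is "scene" or "top"; returns a dict with "image" (480x640x3 uint8, red, green, blue), "range_z" (480x640 float32, m along the optical axis (not along the pixel's ray), 0 where there is no reading), "K" (3x3 intrinsics, pixels), "world_to_cam" (4x4, takes a point from world to camera coordinates). Camera axes: x right, y down, z forward; pixel columns grow to the right and rows downward; lengths in m; the calibration is good to about 2 mm. A picture is of the moment at which its call begins.
- r.sign_off(): hands the job in, once; it reports no verdict.
The state is a dict: "t": time; "joint_pos": joint angles; "qd": joint speeds; "tau": joint torques, N m; "eef_pos": TCP position; "orientation": TCP orientation; "contact_force": force on the tool from outside, world axes, zero at the start; "torque": the same for the moment, N m; "gripper_width": opening from 0.0 (shut) to 1.0 (fully open).
Only numpy, scipy, OpenCV 4.12 (cv2) and the standard library are available. Lean on these libraries where they do the work, as an engineer would, in place of code of your own. Each camera call takes 0.05 s, during which the arm holds its last target. There are 200 camera calls.

TASK

Set the scanner's test target to the red stop: with the fingertips press down the yellow pad in the middle of the carriage, which frees its brake, and keep it pressed while you push the carriage along the rail until it rests against the red stop; then let go so that the pad springs up and the brake holds it there. Never force the carriage along with the brake on, and pick up nothing: the headsets and the other things on the bench stay where they are.

Things in the scene. Friction and masses are not known exactly. Their poses are not given: they have to be found in the camera images.
- test_rail: Scanner test rail, an aluminium rail fixed to the bench, 460 mm long; its flange is 60 mm wide, flat top 35 mm above the bench. Origin: middle of its underside. Its y axis runs along the rail, z up; yaw within about 0.3 rad. A white scanner on a round foot stands at its +y end, 140 mm high.
- carriage_mid (a point): Middle of the sliding carriage, 60 mm above the bench. It is 90 mm long (along the rail), 72 mm wide: two black cheeks 15 mm thick, up to 80 mm above the bench, with the yellow pad in the 60 mm gap between them, open to both sides. A white striped target plate, 4 mm thick, stands across the rail, 42 to 98 mm from its middle line on its +x side, up to 111 mm above the bench.
- pad_top (a point): Centre of the top face of the yellow release pad (46 mm across the rail, 56 mm along it), in the middle of the carriage; 60 mm above the bench when up. It moves with the carriage, and goes down when pressed.
- release_pad (a joint): How far the yellow pad is pressed down, in m: about 0 up (brake gripping), 0.006 fully down. A spring pushes it up: about 6 N to start it, 10 N fully down. The brake is off once it is down by 2 mm; 3 mm or more is a proper press. When let go it springs up and the brake grips again.
- carriage (a joint): Position of the carriage's middle along the rail's +y axis, in m, 0 at the rail's middle. With the brake on it resists some 15 N and must not be forced; with the brake off it slides with about 2 N.
- red_stop_top (a point): Top centre of the knob (18 mm diameter) on the red stop, 93.5 mm above the bench. The stop is a red block clamped on the rail, 20 mm long along it, body up to 80 mm above the bench, on either side of the carriage. When the carriage rests against it, their middles are 55 mm apart.
- blue_stop_top (a point): The same on the blue stop (same shape, blue), on the other side of the carriage: not the one wanted.
- red_headset: Bystander: a headset with red band and black ear cups lying flat, about 180 x 160 x 60 high (mm). Origin on its underside, z up as it lies; loose, to be left alone.
- black_headset: Bystander: a headset with black band and grey ear cups lying flat, about 180 x 160 x 60 high (mm). Origin on its underside, z up as it lies; loose, to be left alone.
- spare_scanner: Bystander: a white hand-held bar-code scanner lying on its side, about 150 x 105 x 40 high (mm). Origin on its underside, z up as it lies; loose, to be left alone.
- screw_jar: Bystander: a small jar with white cap, 52 diameter, 65 high (mm). Origin on its underside, z up as it lies; loose, to be left alone.
- screwdriver: Bystander: a screwdriver lying flat, about 200 long, under 35 high (mm). Origin on its underside, z up as it lies; loose, to be left alone.
- ear_ring: Bystander: a black rubber ear-cushion ring lying flat, 66 diameter, 14 high (mm). Origin on its underside, z up as it lies; loose, to be left alone.
- battery_pack: Bystander: a small blue battery pack lying flat, 35 x 60 x 20 high (mm). Origin on its underside, z up as it lies; loose, to be left alone.

How it is judged:
By the outcome, as a careful person would: the job done as asked, in the order asked, and still so for the second after the job is handed in, with the robot touching nothing.
It also fails if it takes over 32 s, if anything falls off the work surface, if the arm or the gripper's body presses on something with over 40 N, if the wrist force passes 120 N, or if a joint passes its speed limit or range.

## Working session

There is one attempt and no reset: what is moved stays moved. The work goes in short steps, Python scripts to look and compute and a shell command to move; the robot and the scene stay as the last step left them, time stands still between calls to the robot, and variables do not carry over. Pictures are saved under pics/ and viewed, about 8 in all and at most 12, crops included, and the job is handed in when it is done.

```bash
mkdir -p pics; cat > h.py <<'E'
import numpy as np, cv2
from plant import readout, eyes, r
def grab(n,tag):
    d=eyes.get_image(n); np.savez(f'pics/{tag}.npz',**d); cv2.imwrite(f'pics/{tag}.png',d['image'][:,:,::-1]); return d
def pt(d,u,v,z=None):
    K=d['K'];T=np.linalg.inv(d['world_to_cam']);ray=np.linalg.inv(K)@[u,v,1]
    if z is None: s=np.median([a for a in d['range_z'][int(v)-1:int(v)+2,int(u)-1:int(u)+2].ravel()])
    else: s=(z-T[2,3])/(T[:3,:3]@ray)[2]
    return T[:3,:3]@(ray*s)+T[:3,3]
E
python3 - <<'E'
from h import *
for n in('scene','top'):
    d=grab(n,n+'0'); print(n,np.linalg.inv(d['world_to_cam']).round(3)[:3])
print(readout.state())
E
```

```text
scene [[ 0.375  0.748 -0.547  1.18 ]
 [ 0.927 -0.302  0.223 -0.248]
 [ 0.002 -0.591 -0.807  0.993]]
top [[ 0.024 -0.99   0.138  0.484]
 [-1.    -0.023  0.009 -0.001]
 [-0.006 -0.138 -0.99   0.978]]
{'t': 0.1, 'joint_pos': array([ 1.10807499e+00,  2.64678165e-01,  1.60523032e+00, -1.56970809e-05,
        1.27371168e+00, -3.68943094e-02]), 'qd': array([ 0.00047812, -0.00139419, -0.00071023, -0.00018409,  0.00053776,
       -0.00107318]), 'tau': array([-1.15347129e-04, -5.16706145e+01, -3.68591094e+01,  2.25576878e-05,
        6.31600502e-03,  2.78303469e-05]), 'eef_pos': array([0.27853339, 0.61412892, 0.23009014]), 'orientation': array([ 2.63980401,  1.70130842, -0.00272589]), 'contact_force': array([ 0.54924567,  0.85789512, -0.29688748]), 'torque': array([-0.04583407,  0.01724785,  0.03416455]), 'gripper_width': 1.001261520303463}
```

View pics/top0.png

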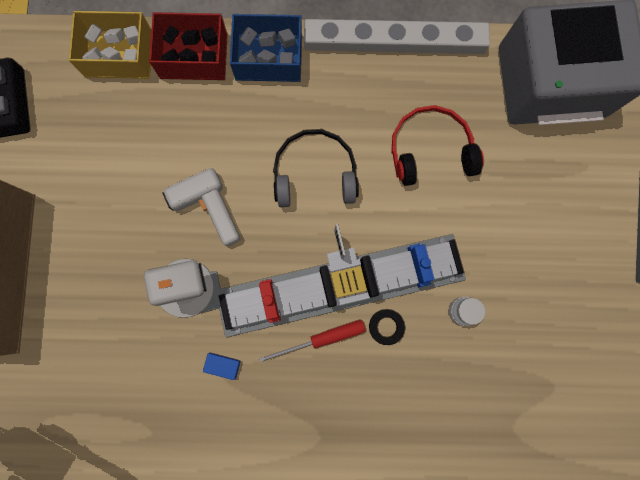

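View pics/scene0.png

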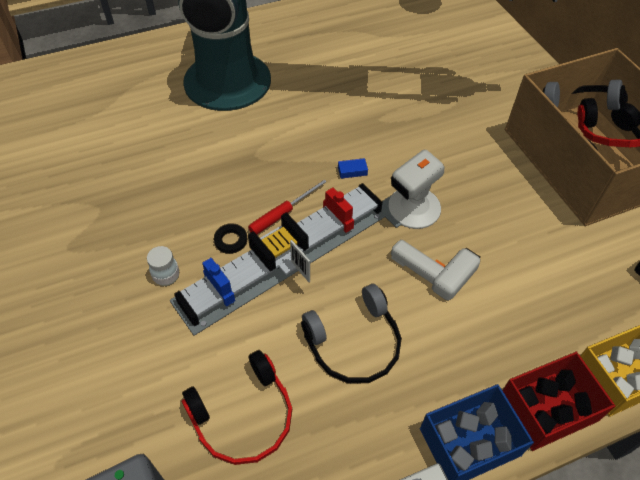

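The top view shows the pad near (348,282), the red stop near (268,299) on the scanner (+y) side, and the blue stop near (424,264). In the scene view they are near (282,241), (337,205) and (215,280). I'll enlarge both.

```bash
python3 - <<'E'
from h import *
a=cv2.imread('pics/top0.png')[225:345,240:470];b=cv2.imread('pics/scene0.png')[170:320,190:390]
a=cv2.resize(a,None,fx=3.4,fy=3.4,interpolation=2)[:, :782];b=cv2.resize(b,None,fx=4,fy=4,interpolation=2)
cv2.imwrite('pics/c1.png',a);cv2.imwrite('pics/c2.png',b)
E
```

```text
(no output)
```

View pics/c1.png

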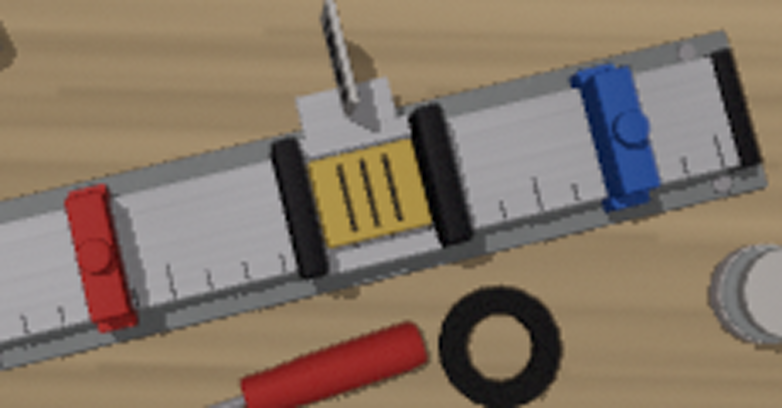

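View pics/c2.png

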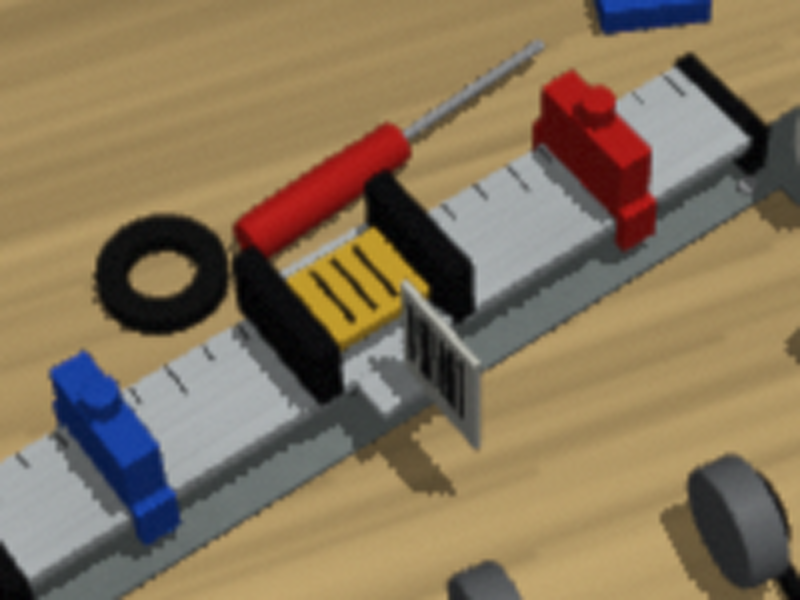

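Crops: top knob centres at red (96,254) and blue (631,128), pad centre at (370,194). Scene: red (597,97), blue (98,386), pad centre (358,286). Next I triangulate these.

```bash
python3 - <<'E'
from h import *
L=lambda n:dict(np.load(f'pics/{n}.npz'))
t,s=L('top0'),L('scene0')
P=lambda d:d['K']@d['world_to_cam'][:3]
R={}
for n,a,b,z in(('red',(96,254),(597,97),.0935),('blue',(631,128),(98,386),.0935),('pad',(370,194),(358,286),.06)):
    u=np.array([240,225])+np.array(a)/3.4; v=np.array([190,170])+np.array(b)/4
    X=cv2.triangulatePoints(P(t),P(s),u.reshape(2,1),v.reshape(2,1)).ravel();X=X[:3]/X[3]
    R[n]=(pt(t,*u,z)+pt(s,*v,z))/2
    print(n,'tri',X.round(4),'z-plane',pt(t,*u,z).round(4),pt(s,*v,z).round(4),'depth',pt(t,*u).round(4),pt(s,*v).round(4))
d=R['red']-R['blue'];d/=np.hypot(*d[:2]);print('dir',d,'yaw',np.degrees(np.arctan2(-d[0],d[1])))
e=R['pad']-R['red'];print('pad-red along',e@d,'across',e[0]*d[1]-e[1]*d[0])
from scipy.spatial.transform import Rotation as Ro
st=readout.state();M=Ro.from_rotvec(st['orientation']).as_matrix();print(M.round(3))
print('jaw yaw',np.degrees(np.arctan2(M[1,0],M[0,0])),'pad-tcp',R['pad']-st['eef_pos'])
E
```

```text
red tri [0.5071 0.0776 0.0945] z-plane [0.5063 0.0753 0.0935] [0.5069 0.0798 0.0935] depth [0.5063 0.0754 0.0928] [0.5069 0.0798 0.0935]
blue tri [ 0.5758 -0.1893  0.0939] z-plane [ 0.5755 -0.1905  0.0935] [ 0.576  -0.1885  0.0935] depth [ 0.5755 -0.1905  0.0932] [ 0.5763 -0.1885  0.094 ]
pad tri [ 0.5427 -0.0594  0.0576] z-plane [ 0.5414 -0.0625  0.06  ] [ 0.5453 -0.0575  0.06  ] depth [ 0.5413 -0.0624  0.0611] [ 0.546  -0.0577  0.061 ]
dir [-2.50674074e-01  9.68071541e-01  2.01231549e-16] yaw 14.517404002014576
pad-red along -0.14241141005609004 across 0.0011311823556673511
[[ 0.413  0.911 -0.001]
 [ 0.911 -0.413 -0.002]
 [-0.002 -0.    -1.   ]]
jaw yaw 65.60217591935444 pad-tcp [ 0.26483273 -0.67413884 -0.17009014]
```

Everything fits: heights are 94.5, 94 and 58 mm, the yaw is 14.5°, and the travel is about 142−55 = 87 mm along (−0.251, 0.968). I'll shut the fingers, align the jaw axis with the rail (+38.9°) and move above the pad.

```bash
python3 -m creep '[{"tx":0.03,"ty":-0.03,"gripper":1},{"tx":0.264,"ty":-0.675,"rz":38.9,"gripper":1},{"tx":0.264,"ty":-0.675,"rz":38.9,"gripper":1},{"tx":0.264,"ty":-0.675,"rz":38.9,"gripper":1},{"tx":0.264,"ty":-0.675,"rz":38.9,"gripper":1},{"tx":0.264,"ty":-0.675,"rz":38.9,"gripper":1},{"tx":0.264,"ty":-0.675,"rz":38.9,"gripper":1},{"tx":0.264,"ty":-0.675,"rz":38.9,"gripper":1},{"tx":0.264,"ty":-0.675,"rz":38.9,"gripper":1},{"tx":0.264,"ty":-0.675,"rz":38.9,"gripper":1},{"tx":0.264,"ty":-0.675,"rz":38.9,"gripper":1},{"tx":0.264,"ty":-0.675,"rz":38.9,"gripper":1}]'
python3 -c "
from h import *
print(readout.state()['joint_pos'])"
```

```text
[ 1.10807499e+00  2.64678165e-01  1.60523032e+00 -1.56970809e-05
  1.27371168e+00 -3.68943094e-02]invalid input
```

The first call was refused without moving, probably because keys were missing. I'll give all of them.

```bash
python3 -m creep '[{"tx":0.03,"ty":-0.03,"tz":0,"rx":0,"ry":0,"rz":0,"gripper":1},{"tx":0.264,"ty":-0.675,"tz":0,"rx":0,"ry":0,"rz":38.9,"gripper":1},{"tx":0.264,"ty":-0.675,"tz":0,"rx":0,"ry":0,"rz":38.9,"gripper":1},{"tx":0.264,"ty":-0.675,"tz":0,"rx":0,"ry":0,"rz":38.9,"gripper":1},{"tx":0.264,"ty":-0.675,"tz":0,"rx":0,"ry":0,"rz":38.9,"gripper":1},{"tx":0.264,"ty":-0.675,"tz":0,"rx":0,"ry":0,"rz":38.9,"gripper":1},{"tx":0.264,"ty":-0.675,"tz":0,"rx":0,"ry":0,"rz":38.9,"gripper":1},{"tx":0.264,"ty":-0.675,"tz":0,"rx":0,"ry":0,"rz":38.9,"gripper":1},{"tx":0.264,"ty":-0.675,"tz":0,"rx":0,"ry":0,"rz":38.9,"gripper":1},{"tx":0.264,"ty":-0.675,"tz":0,"rx":0,"ry":0,"rz":38.9,"gripper":1},{"tx":0.264,"ty":-0.675,"tz":0,"rx":0,"ry":0,"rz":38.9,"gripper":1},{"tx":0.264,"ty":-0.675,"tz":0,"rx":0,"ry":0,"rz":38.9,"gripper":1}]'
```

```text
t: 1.1
eef_pos: [0.4635, 0.1557, 0.231]
orientation: [-1.923, -2.484, 0.0]
contact_force: [0.8, 0.4, 0.0]
gripper_width: -0.004
```

```bash
python3 -m creep '[{"tx":0.078,"ty":-0.214,"tz":0,"rx":0,"ry":0,"rz":0,"gripper":1},{"tx":0.078,"ty":-0.214,"tz":0,"rx":0,"ry":0,"rz":0,"gripper":1},{"tx":0.078,"ty":-0.214,"tz":0,"rx":0,"ry":0,"rz":0,"gripper":1},{"tx":0.078,"ty":-0.214,"tz":0,"rx":0,"ry":0,"rz":0,"gripper":1},{"tx":0.078,"ty":-0.214,"tz":0,"rx":0,"ry":0,"rz":0,"gripper":1},{"tx":0.078,"ty":-0.214,"tz":0,"rx":0,"ry":0,"rz":0,"gripper":1},{"tx":0.078,"ty":-0.214,"tz":-0.04,"rx":0,"ry":0,"rz":0,"gripper":1},{"tx":0.078,"ty":-0.214,"tz":-0.08,"rx":0,"ry":0,"rz":0,"gripper":1},{"tx":0.078,"ty":-0.214,"tz":-0.12,"rx":0,"ry":0,"rz":0,"gripper":1},{"tx":0.078,"ty":-0.214,"tz":-0.135,"rx":0,"ry":0,"rz":0,"gripper":1},{"tx":0.078,"ty":-0.214,"tz":-0.135,"rx":0,"ry":0,"rz":0,"gripper":1}]'
python3 - <<'E'
from h import *
d=grab('scene','s1');b=d['image'][100:320,170:420,::-1];b=cv2.resize(b,None,fx=2.6,fy=2.6,interpolation=2)
t=grab('top','t1');a=t['image'][200:345,230:480,::-1]
cv2.imwrite('pics/c3.png',b)
E
```

```text
t: 2.02
eef_pos: [0.5365, -0.0557, 0.0903]
orientation: [-1.918, -2.476, 0.009]
contact_force: [-0.3, -0.1, 0.6]
gripper_width: -0.0
```

View pics/c3.png

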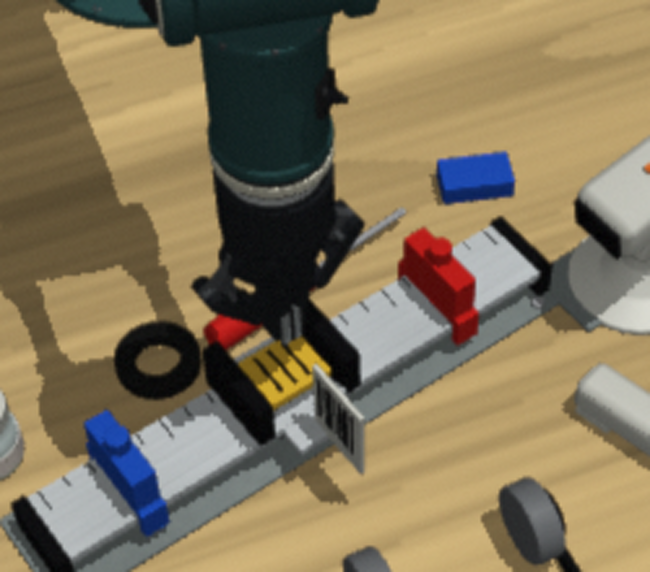

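The tip is over the pad, about (292,335) in the crop, and the knuckles bulge along the rail. I'll check their height profile from depth against the stop and cheeks.

```bash
python3 - <<'E'
from h import *
p=readout.state();print(p['t'],p['eef_pos']);tcp=p['eef_pos']
dr=np.array([-.2507,.968,0]);ac=np.array([.968,.2507,0])
for n in('s1','t1'):
    d=dict(np.load(f'pics/{n}.npz'));Z=d['range_z'];v,u=np.nonzero(Z>0)
    T=np.linalg.inv(d['world_to_cam']);X=(T[:3,:3]@(np.linalg.inv(d['K'])@np.c_[u,v,np.ones(len(u))].T*Z[v,u])).T+T[:3,3]
    q=X-tcp;al=q@dr;a=q@ac
    for h in range(4,100,8):
        m=(q[:,2]>h/1e3)&(q[:,2]<h/1e3+.008)&(abs(al)<.09)&(abs(a)<.05)&(X[:,2]>.096)
        if n=='s1' : m&=~((a>.036)&(X[:,2]<.113))
        if m.sum()>3: print(n,h,m.sum(),'along',al[m].min().round(3),al[m].max().round(3),'across',a[m].min().round(3),a[m].max().round(3))
E
```

```text
2.1167 [ 0.54113489 -0.05621681  0.09576336]
s1 4 39 along -0.011 0.018 across -0.01 0.008
s1 12 41 along -0.012 0.017 across -0.007 0.048
s1 20 38 along -0.011 0.016 across -0.004 0.01
s1 28 23 along -0.01 0.01 across 0.002 0.009
s1 36 56 along -0.029 0.038 across 0.001 0.011
s1 44 158 along -0.034 0.043 across -0.015 0.013
s1 52 90 along -0.038 0.046 across -0.014 0.012
s1 60 120 along -0.048 0.055 across -0.01 0.016
s1 68 130 along -0.052 0.057 across -0.004 0.016
s1 76 166 along -0.058 0.063 across -0.015 0.016
s1 84 250 along -0.059 0.064 across -0.016 0.018
s1 92 139 along -0.054 0.059 across -0.009 0.019
```

The knuckles reach ±34 mm at about 38 mm above the tip. Pressed at the stop with the jaws along the rail, they could hit the stop's knob. Turning the jaws 45° (toward +x) clears both the knob and the target plate.

```bash
python3 -m creep '[{"tx":0,"ty":0,"tz":0,"rx":0,"ry":0,"rz":-45,"gripper":1},{"tx":0,"ty":0,"tz":0,"rx":0,"ry":0,"rz":-45,"gripper":1},{"tx":0,"ty":0,"tz":0,"rx":0,"ry":0,"rz":-45,"gripper":1},{"tx":0,"ty":0,"tz":0,"rx":0,"ry":0,"rz":-45,"gripper":1},{"tx":0,"ty":0,"tz":0,"rx":0,"ry":0,"rz":-45,"gripper":1},{"tx":0,"ty":0,"tz":0,"rx":0,"ry":0,"rz":-45,"gripper":1},{"tx":0,"ty":0,"tz":0,"rx":0,"ry":0,"rz":-45,"gripper":1},{"tx":0,"ty":0,"tz":0,"rx":0,"ry":0,"rz":-45,"gripper":1},{"tx":0,"ty":0,"tz":0,"rx":0,"ry":0,"rz":-45,"gripper":1}]'
python3 - <<'E'
from h import *
p=readout.state();tcp=p['eef_pos'];print(p['t'],tcp,p['contact_force'])
d=grab('scene','s2');b=d['image'][140:300,220:390,::-1];b=cv2.resize(b,None,fx=3.6,fy=3.6,interpolation=2)
cv2.imwrite('pics/c4.png',b)
w=d['K']@(d['world_to_cam']@np.r_[tcp,1])[:3];print('tcp in crop',(w[:2]/w[2]-[220,140])*3.6)
E
```

```text
t: 2.87
eef_pos: [0.5436, -0.0564, 0.0988]
orientation: [2.724, 1.56, 0.005]
contact_force: [0.4, -0.5, 0.3]
gripper_width: -0.001
2.8667 [ 0.54357366 -0.05641657  0.09881558] [ 0.39050871 -0.50846806  0.31962308]
tcp in crop [211.7252496  317.82219119]
```

View pics/c4.png

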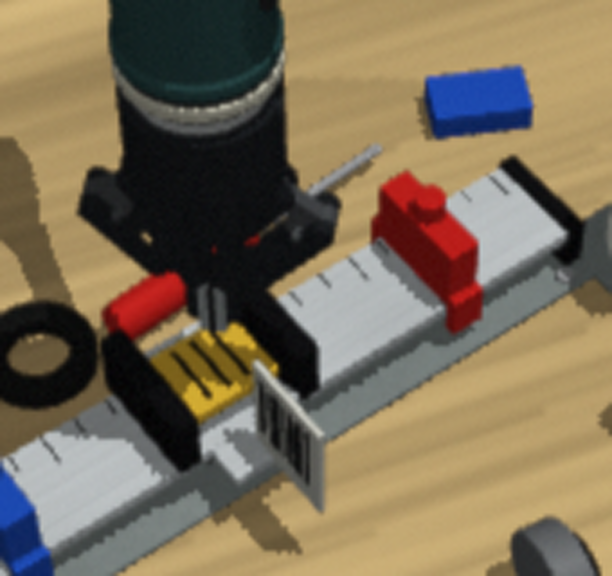

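The tip at (212,320) is just where the readout puts it, above the pad and between the cheeks. Descending.

```bash
python3 -m creep '[{"tx":0,"ty":-0.003,"tz":-0.012,"rx":0,"ry":0,"rz":0,"gripper":1},{"tx":0,"ty":-0.003,"tz":-0.022,"rx":0,"ry":0,"rz":0,"gripper":1},{"tx":0,"ty":-0.003,"tz":-0.028,"rx":0,"ry":0,"rz":0,"gripper":1},{"tx":0,"ty":-0.003,"tz":-0.031,"rx":0,"ry":0,"rz":0,"gripper":1},{"tx":0,"ty":-0.003,"tz":-0.031,"rx":0,"ry":0,"rz":0,"gripper":1},{"tx":0,"ty":-0.003,"tz":-0.031,"rx":0,"ry":0,"rz":0,"gripper":1}]'
```

```text
t: 3.42
eef_pos: [0.5412, -0.0592, 0.0645]
orientation: [-2.727, -1.559, 0.002]
contact_force: [-0.2, -0.2, 0.2]
gripper_width: 0.003
```

```bash
python3 -m creep '[{"tx":0,"ty":0,"tz":-0.002,"rx":0,"ry":0,"rz":0,"gripper":1},{"tx":0,"ty":0,"tz":-0.004,"rx":0,"ry":0,"rz":0,"gripper":1},{"tx":0,"ty":0,"tz":-0.006,"rx":0,"ry":0,"rz":0,"gripper":1},{"tx":0,"ty":0,"tz":-0.0075,"rx":0,"ry":0,"rz":0,"gripper":1},{"tx":0,"ty":0,"tz":-0.009,"rx":0,"ry":0,"rz":0,"gripper":1},{"tx":0,"ty":0,"tz":-0.009,"rx":0,"ry":0,"rz":0,"gripper":1},{"tx":0,"ty":0,"tz":-0.009,"rx":0,"ry":0,"rz":0,"gripper":1}]'
```

```text
t: 4.0
eef_pos: [0.5422, -0.0593, 0.0574]
orientation: [2.727, 1.559, 0.001]
contact_force: [-1.8, -0.4, 6.3]
gripper_width: 0.001
```

```bash
python3 -m creep '[{"tx":0,"ty":0,"tz":-0.002,"rx":0,"ry":0,"rz":0,"gripper":1},{"tx":0,"ty":0,"tz":-0.004,"rx":0,"ry":0,"rz":0,"gripper":1},{"tx":0,"ty":0,"tz":-0.005,"rx":0,"ry":0,"rz":0,"gripper":1},{"tx":0,"ty":0,"tz":-0.005,"rx":0,"ry":0,"rz":0,"gripper":1},{"tx":0,"ty":0,"tz":-0.005,"rx":0,"ry":0,"rz":0,"gripper":1}]'
```

```text
t: 4.42
eef_pos: [0.5424, -0.0596, 0.0539]
orientation: [2.726, 1.559, 0.001]
contact_force: [-6.6, 0.7, 15.6]
gripper_width: -0.001
```

The pad is fully down (15.6 N, z 53.9 mm). Pushing along (−0.251, 0.968), 24 mm to begin with.

```bash
python3 -m creep '[{"tx":-0.0005,"ty":0.0019,"tz":0,"rx":0,"ry":0,"rz":0,"gripper":1},{"tx":-0.001,"ty":0.0039,"tz":0,"rx":0,"ry":0,"rz":0,"gripper":1},{"tx":-0.002,"ty":0.0077,"tz":0,"rx":0,"ry":0,"rz":0,"gripper":1},{"tx":-0.003,"ty":0.0116,"tz":0,"rx":0,"ry":0,"rz":0,"gripper":1},{"tx":-0.004,"ty":0.0155,"tz":0,"rx":0,"ry":0,"rz":0,"gripper":1},{"tx":-0.005,"ty":0.0194,"tz":0,"rx":0,"ry":0,"rz":0,"gripper":1},{"tx":-0.006,"ty":0.0232,"tz":0,"rx":0,"ry":0,"rz":0,"gripper":1},{"tx":-0.006,"ty":0.0232,"tz":0,"rx":0,"ry":0,"rz":0,"gripper":1}]'
python3 - <<'E'
from h import *
d=grab('scene','s3');b=d['image'][140:300,220:390,::-1];b=cv2.resize(b,None,fx=3.6,fy=3.6,interpolation=2)
cv2.imwrite('pics/c5.png',b)
E
```

```text
t: 5.08
eef_pos: [0.5363, -0.0365, 0.0539]
orientation: [2.725, 1.559, 0.001]
contact_force: [-5.8, -1.7, 14.5]
gripper_width: -0.001
```

View pics/c5.png

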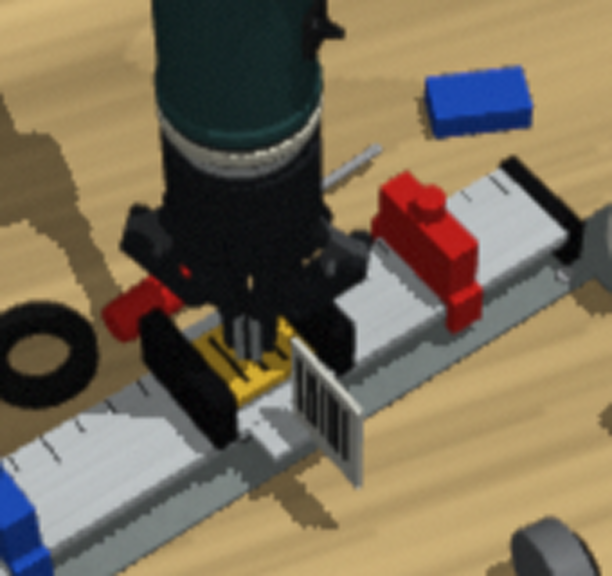

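The carriage follows by pad friction: its near cheek went from (190,460) to (228,440) in the crop, with about 2 N drag. About 63 mm remain, so I'll go 52 mm.

```bash
python3 -m creep '[{"tx":-0.001,"ty":0.0039,"tz":0,"rx":0,"ry":0,"rz":0,"gripper":1},{"tx":-0.0022,"ty":0.0085,"tz":0,"rx":0,"ry":0,"rz":0,"gripper":1},{"tx":-0.0034,"ty":0.0131,"tz":0,"rx":0,"ry":0,"rz":0,"gripper":1},{"tx":-0.0046,"ty":0.0178,"tz":0,"rx":0,"ry":0,"rz":0,"gripper":1},{"tx":-0.0058,"ty":0.0224,"tz":0,"rx":0,"ry":0,"rz":0,"gripper":1},{"tx":-0.007,"ty":0.027,"tz":0,"rx":0,"ry":0,"rz":0,"gripper":1},{"tx":-0.0082,"ty":0.0317,"tz":0,"rx":0,"ry":0,"rz":0,"gripper":1},{"tx":-0.0094,"ty":0.0363,"tz":0,"rx":0,"ry":0,"rz":0,"gripper":1},{"tx":-0.0106,"ty":0.041,"tz":0,"rx":0,"ry":0,"rz":0,"gripper":1},{"tx":-0.0118,"ty":0.0456,"tz":0,"rx":0,"ry":0,"rz":0,"gripper":1},{"tx":-0.013,"ty":0.0503,"tz":0,"rx":0,"ry":0,"rz":0,"gripper":1},{"tx":-0.013,"ty":0.0503,"tz":0,"rx":0,"ry":0,"rz":0,"gripper":1}]'
```

```text
t: 6.13
eef_pos: [0.5231, 0.0142, 0.0539]
orientation: [2.726, 1.56, 0.0]
contact_force: [-6.5, -1.7, 16.5]
gripper_width: -0.0
```

```bash
python3 -m creep '[{"tx":-0.0005,"ty":0.0019,"tz":0,"rx":0,"ry":0,"rz":0,"gripper":1},{"tx":-0.001,"ty":0.0039,"tz":0,"rx":0,"ry":0,"rz":0,"gripper":1},{"tx":-0.0015,"ty":0.0058,"tz":0,"rx":0,"ry":0,"rz":0,"gripper":1},{"tx":-0.002,"ty":0.0077,"tz":0,"rx":0,"ry":0,"rz":0,"gripper":1},{"tx":-0.0025,"ty":0.0097,"tz":0,"rx":0,"ry":0,"rz":0,"gripper":1},{"tx":-0.003,"ty":0.0116,"tz":0,"rx":0,"ry":0,"rz":0,"gripper":1},{"tx":-0.0035,"ty":0.0136,"tz":0,"rx":0,"ry":0,"rz":0,"gripper":1},{"tx":-0.0035,"ty":0.0136,"tz":0,"rx":0,"ry":0,"rz":0,"gripper":1}]'
python3 - <<'E'
from h import *
d=grab('scene','s4');b=d['image'][140:300,220:390,::-1];b=cv2.resize(b,None,fx=3.6,fy=3.6,interpolation=2)
cv2.imwrite('pics/c6.png',b)
E
```

```text
t: 6.8
eef_pos: [0.5199, 0.0267, 0.0539]
orientation: [2.724, 1.559, -0.0]
contact_force: [-5.2, -5.0, 16.5]
gripper_width: 0.001
```

View pics/c6.png

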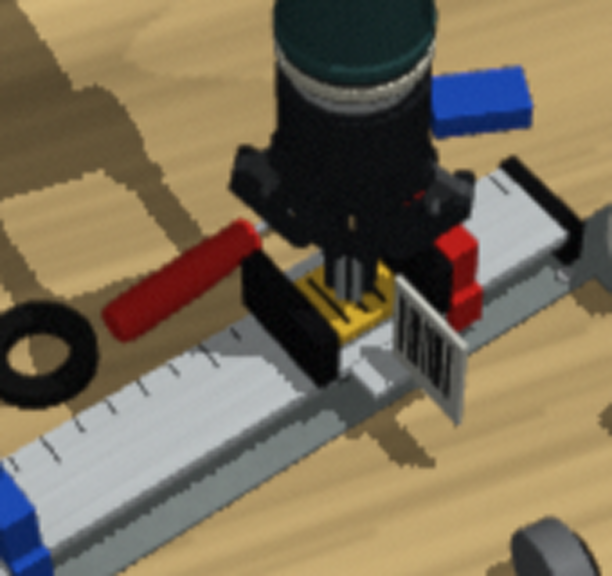

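The carriage's leading cheek appears against the red stop near (440,270), and the drag rose from 1.7 to 5 N. I'll press on 6 mm to confirm the contact.

```bash
python3 -m creep '[{"tx":-0.0005,"ty":0.0019,"tz":0,"rx":0,"ry":0,"rz":0,"gripper":1},{"tx":-0.001,"ty":0.0039,"tz":0,"rx":0,"ry":0,"rz":0,"gripper":1},{"tx":-0.0015,"ty":0.0058,"tz":0,"rx":0,"ry":0,"rz":0,"gripper":1},{"tx":-0.0015,"ty":0.0058,"tz":0,"rx":0,"ry":0,"rz":0,"gripper":1}]'
python3 - <<'E'
from h import *
d=grab('scene','s5');a=dict(np.load('pics/s4.npz'))
# shift of the striped plate / rear cheek between the two pictures
A=cv2.cvtColor(a['image'][215:262,325:352],6);B=cv2.cvtColor(d['image'][200:280,310:370],6)
m=cv2.matchTemplate(B,A,5);print('plate shift px',np.array(cv2.minMaxLoc(m)[3])-[15,15],m.max())
E
```

```text
t: 7.18
eef_pos: [0.5204, 0.0322, 0.0539]
orientation: [2.722, 1.558, 0.005]
contact_force: [-1.3, -6.4, 10.6]
gripper_width: 0.002
plate shift px [0 0] 0.9877754
```

The plate did not move while the tip slid on 5.5 mm, so the carriage is seated against the stop. Lifting straight up.

```bash
python3 -m creep '[{"tx":0,"ty":0,"tz":0.003,"rx":0,"ry":0,"rz":0,"gripper":1},{"tx":0,"ty":0,"tz":0.007,"rx":0,"ry":0,"rz":0,"gripper":1},{"tx":0,"ty":0,"tz":0.012,"rx":0,"ry":0,"rz":0,"gripper":1},{"tx":0,"ty":0,"tz":0.025,"rx":0,"ry":0,"rz":0,"gripper":1},{"tx":0,"ty":0,"tz":0.05,"rx":0,"ry":0,"rz":0,"gripper":1},{"tx":0,"ty":0,"tz":0.09,"rx":0,"ry":0,"rz":0,"gripper":1},{"tx":0,"ty":0,"tz":0.13,"rx":0,"ry":0,"rz":0,"gripper":1},{"tx":-0.04,"ty":0,"tz":0.15,"rx":0,"ry":0,"rz":0,"gripper":1},{"tx":-0.08,"ty":0,"tz":0.15,"rx":0,"ry":0,"rz":0,"gripper":1},{"tx":-0.12,"ty":0,"tz":0.15,"rx":0,"ry":0,"rz":0,"gripper":1},{"tx":-0.12,"ty":0,"tz":0.15,"rx":0,"ry":0,"rz":0,"gripper":1},{"tx":-0.12,"ty":0,"tz":0.15,"rx":0,"ry":0,"rz":0,"gripper":1}]'
python3 - <<'E'
from h import *
d=grab('scene','s6');b=d['image'][140:300,220:390,::-1];b=cv2.resize(b,None,fx=3.6,fy=3.6,interpolation=2)
t=grab('top','t6');a=cv2.resize(t['image'][225:345,200:370,::-1],(612,432),interpolation=2)
cv2.imwrite('pics/c7.png',cv2.resize(np.vstack([b,a]),None,fx=.59,fy=.59,interpolation=3))
a=dict(np.load('pics/s5.npz'))
A=cv2.cvtColor(a['image'][215:262,325:352],6);B=cv2.cvtColor(d['image'][200:280,310:370],6)
m=cv2.matchTemplate(B,A,5);print('plate shift px',np.array(cv2.minMaxLoc(m)[3])-[15,15],m.max())
E
```

```text
t: 8.23
eef_pos: [0.3951, 0.0338, 0.2006]
orientation: [-2.727, -1.559, 0.0]
contact_force: [-0.3, -0.4, 0.2]
gripper_width: 0.003
plate shift px [0 0] 0.9559841
```

View pics/c7.png

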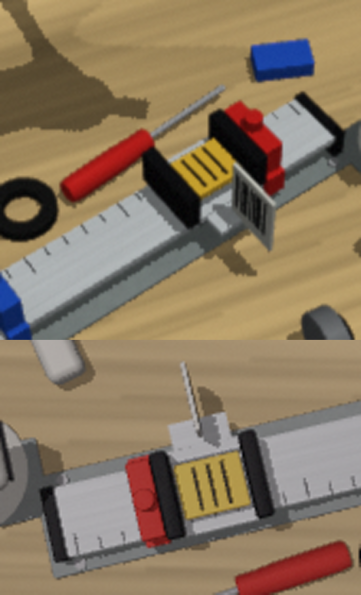

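In both views the carriage sits against the red stop: top-crop knob (145,499), pad centre (213,487). A numeric check of the spacing and pad height, then hand in.

```bash
python3 - <<'E'
from h import *
t=dict(np.load('pics/t6.npz'));f=.59*3.6
P=[(200+u/f,225+(v-340)/f) for u,v in((145,499),(213,487))]
k=pt(t,*P[0],.0935);p=pt(t,*P[1],.06);print('spacing',(k-p)@[-.2507,.968,0],'pad depth z',pt(t,*P[1])[2],readout.state()['contact_force'])
r.sign_off()
E
```

```text
spacing 0.054278903893364 pad depth z 0.06230413749433816 [-1.05731362  0.39554944  0.20515307]
the job is handed in; nothing more can be done
```

The carriage is resting against the red stop with the pad up, and the job is handed in at about 8.3 s of the 32 s allowed.

I pressed the yellow pad fully down with the shut fingertips (about 15 N). Holding it down, I slid the carriage about 87 mm along the rail. I then lifted straight up and moved clear.

**Seated against the stop:** the drag rose from about 2 N to 5–6 N. The target plate then stayed still while the fingertips slid 5.5 mm further over the pad.

**After letting go:**
- **Carriage position:** the plate shifted 0 px. The carriage-to-stop spacing measured 54.3 mm, against 55 mm expected.
- **Pad height:** about 62 mm, which is up at 60 mm within calibration.
- **Contact:** the force reading was about 1 N or less, with the arm well clear of everything.
- **Other items:** the screwdriver, ring and battery pack looked unmoved in the crops I viewed. I did not recheck the headsets, spare scanner or jar, but the arm did not go near them at low height.

**Departures along the way:**
- The first move command was refused because keys were missing, and nothing moved.
- I turned the jaws 45° before pressing, because with the jaws along the rail the knuckles would have come close to the stop's knob.

The two cameras disagreed by 4–5 mm in y, so I used their average.

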